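# Advance the spindle bench by one turn of its hand wheel

### The job

On the spindle bench, push the hand wheel round by its upright handle through exactly one turn, clockwise seen from above, so that the magnet carriage moves one thread pitch towards the coil and the handle comes back to where it began. Only push the handle with closed fingers or a fingertip, gently: do not grip it. Leave the loose things round the bench where they are, and finish clear of the wheel.

Things in the scene. Friction and masses are not known exactly. Their poses are not given: they have to be found in the camera images.
- wheel (a joint): turn of the hand wheel about its vertical axis, rad, growing clockwise seen from above; it starts anywhere between -2.9 and 2.9. The wheel lies flat: a dark steel rim of 65 mm mean radius (bar 16 mm thick, top at height 98 mm), three level spokes and a hub whose top is 103 mm high. It turns stiffly (0.12 N m, about 2 N at the handle), does not coast or spring back and stays where it is left; its end stops, at -3.6 and 12.6, are never reached in this job
- handle: the upright black handle on the rim, a round post 22 mm in diameter and 56 mm tall, its axis 65 mm from the wheel's axis. The origin is the centre of its foot, at height 98 mm; its top is at 154 mm. z is up. Like a crank grip it spins on its own pin, so its yaw means nothing; it is otherwise rigid with the wheel
- wheel_axis (a point): the wheel's vertical axis at the mid-height of the rim, 90 mm above the table, over the grey gearbox (90 x 90 mm, 66 mm high) of the bench. The bench is fixed for the run; its x axis runs from the wheel along the guide rods to the coil (bench plate from x = -75 to 335 mm, 120 mm wide; nothing on the bench beyond the wheel is higher than 90 mm)
- carriage_top (a point): top centre of the magnet holder on the black carriage (50 x 90 mm), at height 73 mm, 140 to 210 mm from the wheel's axis; driven by the wheel, 20 mm towards the coil for each clockwise turn; it cannot be pushed along by itself
- core: loose U-shaped iron core lying flat, 80 x 64 mm, 24 mm high; origin at its underside; stands beside the bench, 130 mm or more from the wheel's axis; to be left alone
- plugbox: loose open clear box of plugs, 85 x 55 mm, 30 mm high; origin at the centre of its underside; stands beside the bench, 130 mm or more from the wheel's axis; to be left alone
- stand_foot: loose blue stand foot, a cone 52 mm across with a neck 20 mm wide, 48 mm high; origin at the centre of its underside; stands by the wheel end of the bench, 130 mm or more from the wheel's axis; to be left alone

How it is judged (in metres and radians):
On the way, in this order (a step that is already met when the one before it is completed fails the run):
1. the handle, pushed by the fingers, is on the far side of the wheel from where it began (more than 115 mm away) (distance of handle from where it was at the start of the episode above 0.115 m and contact force between the fingers and handle above 0.3 N), for 0.05 s.
2. the handle, still pushed by the fingers, is coming back round (less than 85 mm from where it began) (distance of handle from where it was at the start of the episode below 0.085 m and contact force between the fingers and handle above 0.3 N), for 0.05 s.
At the end, for the whole second after the job is handed in: the wheel has made one clockwise turn (not none, not two, not the other way: the wheel's angle lies between 3.14 and 9.42 rad), its handle at rest within 10 mm of where it began; the three loose things within 15 mm of their places (distance of handle from where it was at the start of the episode below 0.01 m and value of joint wheel between 3.14 and 9.42 rad and velocity of joint wheel between -0.05 and 0.05 rad/s and distance of each of core, plugbox, stand_foot from where it was at the start of the episode below 0.015 m); the robot touches nothing.
It fails at once if the handle is gripped or shoved hard: more than 18 N between fingers and handle (contact force between the fingers and handle above 18 N).
It fails at once if a loose thing by the bench is moved by more than 15 mm, or lifted (distance of any of core, plugbox, stand_foot from where it was at the start of the episode above 0.015 m).
It also fails if it takes over 64 s, if anything falls off the work surface, if the arm or the gripper's body presses on something with over 40 N, if the wrist force passes 120 N, or if a joint passes its speed limit or range.

### The arm

A 6-joint arm with a two-finger parallel gripper is mounted at the origin on the work surface. World frame = base frame: x ahead of the robot, y to its left, z up, the work surface at z = 0. Lengths are in m, angles in degrees, forces in N, time in s.
With the tool pointing down it reaches from about 0.325 to 0.775 m from the base axis. Payload 5.5 kg.
Tool frame: the origin (TCP) lies at the centre of the arm's flange, where the gripper is bolted on; the fingertips stand 182 mm ahead of it and the grasp point (between the pads) lies 163 mm ahead of it; z points along the fingers, y is the direction in which the jaws open and shut (so a half turn about z gives the same grasp; the last joint's range is limited). The gripper opens to 88 mm and grips with 3 to 60 N. Pads are 20 mm wide; open, the fingers measure 115 mm over their backs; the gripper's body (75 mm by 178 mm) begins 61 mm behind the grasp point.
Start: joints at [-70.457, 5.22, 70.514, -0, 104.267, -3.249], TCP at [0.232, -0.553, 0.405] pointing down, gripper open.
Joint ranges: [-164.24, 164.24], [-49.07, 125.15], [9.68, 141.18], [-86.29, 266.29], [3.28, 154.24], [-151.56, 151.56]. Speed limits (degrees/s): [147.25, 147.25, 172.46, 180, 180, 180].

### API

Orientations are given as [roll, pitch, yaw] about the fixed x, y, z axes, in that order (R = Rz(yaw) Ry(pitch) Rx(roll)).
In Python, from station import r gives the robot as it stands. The module is installed in compiled form; this text tells all that it offers. Calls block until the motion is done:
- r.reach(position, orientation): joint-space move of the TCP to a pose.
- r.servo_line(position, rotation=None, speed=0.15): straight line of the TCP; rotation=None keeps the orientation; speed is the mean speed in m/s.
- r.move_joints(angles): joint-space move.
- r.let_go() and r.grab(squeeze=None): open the fingers fully, or close them until they stop; squeeze is the grip in N (None keeps the last).
- r.wait(seconds).
- r.inverse_kinematics(position, orientation): joint angles nearest the present ones, or None.
- r.sense(): the state.
- r.snapshot(name): name is "scene" or "side" or "wrist"; returns a dict with "frame" (420x560x3 uint8, red, green, blue), "fx", "fy", "cx", "cy" (pixels), "R" (3x3) and "t" (3): a world point X has camera coordinates R X + t. Camera axes: x right, y down, z forward; pixel columns grow to the right and rows downward; lengths in m; the calibration is good to about 2 mm. A picture is of the moment at which its call begins. There is no depth.
A pose or a line that the arm cannot do raises r.IKError and nothing moves.
- r.hand_in(): hands the job in, once; it reports no verdict.
The state is a dict: "clock": time; "joints": joint angles; "joint_vel": joint speeds; "joint_torque": joint torques, N m; "tcp_pos": TCP position; "orientation": TCP orientation; "contact_force": force on the tool from outside, world axes, zero at the start; "torque": the same for the moment, N m; "opening": finger opening in m.
Only numpy, scipy, OpenCV 4.12 (cv2) and the standard library are available. Lean on these libraries where they do the work, as an engineer would, in place of code of your own. Each camera call takes 0.05 s, during which the arm holds its last target. There are 200 camera calls.

## Working session

There is one attempt and no reset: what is moved stays moved. The work goes in short steps, each a Python script; the robot and the scene stay as the last script left them, time stands still between calls to the robot, and variables do not carry over. Pictures are saved under pics/ and viewed, about 8 in all and at most 12, crops included, and the job is handed in when it is done.

```bash
mkdir -p pics
cat > h.py <<'E'
import numpy as np, cv2
from station import r
def snap(n,f):
    s=r.snapshot(n); cv2.imwrite('pics/'+f,cv2.cvtColor(s['frame'],cv2.COLOR_RGB2BGR)); 
    np.savez('pics/'+f[:-4],**{k:np.array(v) for k,v in s.items()}); return s
def ray(s,u,v,z):
    R=np.array(s['R']);t=np.array(s['t']);c=-R.T@t
    d=R.T@np.array([(u-s['cx'])/s['fx'],(v-s['cy'])/s['fy'],1]); return c+d*(z-c[2])/d[2]
def proj(s,X):
    p=np.array(s['R'])@np.array(X)+np.array(s['t']); return s['fx']*p[0]/p[2]+s['cx'],s['fy']*p[1]/p[2]+s['cy']
E
python3 - <<'E'
from h import *
a=snap('scene','a.png');b=snap('side','b.png')
for s in(a,b): print(-np.array(s['R']).T@s['t'],s['fx'])
print(r.sense())
E
```

```text
[0.92028916 0.30420065 0.57623834] 391.99724808282457
[0.42387782 0.76791528 0.51251859] 428.61351363077137
{'clock': 0.1, 'joints': array([-7.04538949e+01,  5.25993363e+00,  7.05765217e+01,  6.52885954e-04,
        1.04265683e+02, -3.24911969e+00]), 'joint_vel': array([ 0.07179288, -0.10606312, -0.21187053,  0.01717228, -0.01805502,
        0.13338548]), 'joint_torque': array([ 2.66925679e-03, -4.47855484e+01, -4.07571459e+01,  6.98085199e-02,
        2.84009229e-02, -1.34243546e-04]), 'tcp_pos': array([ 0.2324779 , -0.55319233,  0.40359256]), 'orientation': array([-1.79898062e+02, -6.42093225e-03,  2.27953794e+01]), 'contact_force': array([-0.70357029,  0.77543122,  0.46208759]), 'torque': array([0.01071591, 0.02313027, 0.00211425]), 'opening': 0.08795403703463753}
```

View pics/a.png

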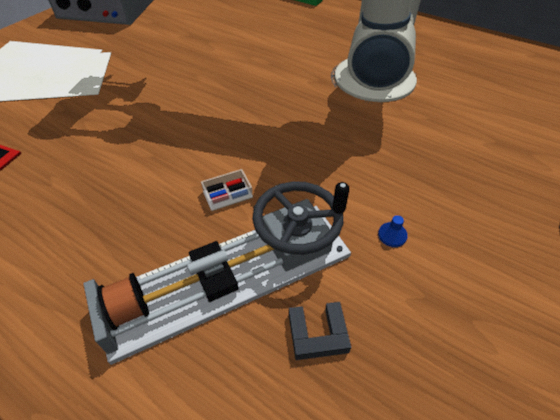

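View pics/b.png

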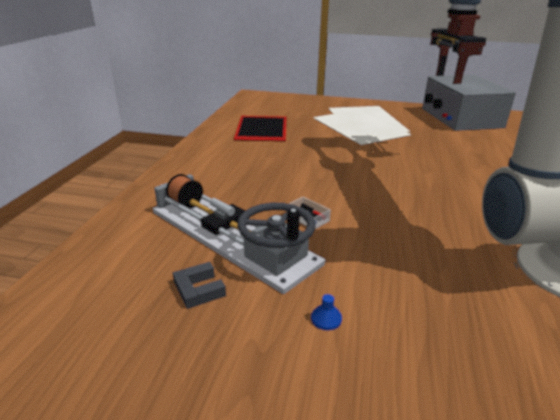

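Scene view: wheel hub at about (298,211), handle top (342,185) and foot (340,212), foot stand (393,232), core (320,330), plugbox (227,188). Side view: hub (277,220), handle top (293,209).

Run:
```python
from h import *
a=dict(np.load('pics/a.npz'));b=dict(np.load('pics/b.npz'))
print('hub',ray(a,298,211,.103),ray(b,277,219,.103))
print('htop',ray(a,342,185,.154),ray(b,293,209,.154))
print('hfoot',ray(a,340,212,.098),ray(b,293,238,.098))
print('stand',ray(a,398,220,.048),ray(b,328,299,.048)); print('core',ray(a,320,333,.012),ray(b,200,285,.012)); print('plug',ray(a,227,188,.02),ray(b,308,212,.02))
for s,(u,v),(w,h),f in((a,(298,210),(60,50),'ca.png'),(b,(280,230),(60,50),'cb.png')):
    cv2.imwrite('pics/'+f,cv2.resize(cv2.cvtColor(s['frame'][v-h:v+h,u-w:u+w],cv2.COLOR_RGB2BGR),None,fx=3.3,fy=3.3,interpolation=cv2.INTER_CUBIC))
cv2.imwrite('pics/c.png',np.hstack([cv2.imread('pics/ca.png'),cv2.imread('pics/cb.png')]))
```

```text
hub [0.57741069 0.1127728  0.103     ] [0.5718284 0.1172981 0.103    ]
htop [0.5362071  0.16182887 0.154     ] [0.5348004  0.16089396 0.154     ]
hfoot [0.53929635 0.16740119 0.098     ] [0.53258438 0.16371801 0.098     ]
stand [0.46096598 0.24468572 0.048     ] [0.45744272 0.2475474  0.048     ]
core [0.69410261 0.22611988 0.012     ] [0.68644188 0.22403382 0.012     ]
plug [ 0.5430547  -0.06624233  0.02      ] [ 0.5406549  -0.06103068  0.02      ]
```

View pics/c.png

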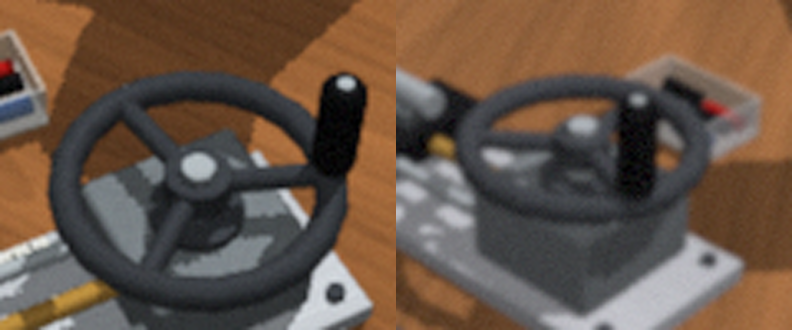

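Run:
```python
from h import *
r.grab(5); r.reach([0.508,0.138,0.42],[180,0,220])
s=r.sense(); print(s['joints'],s['opening'],s['tcp_pos'],s['orientation'],s['contact_force'],s['clock'])
w=snap('wrist','w.png'); c=-np.array(w['R']).T@w['t']; print(c)
print(proj(w,[.575,.114,.103]),proj(w,[.5355,.161,.154]))
```

```text
[ 1.14323322e+01 -5.90691430e+00  8.00435684e+01 -1.08378772e-02
  1.05868771e+02 -1.18490558e+02] 0.0004771500667044961 [0.50819979 0.13742669 0.41993052] [-1.79993425e+02 -9.74039728e-03 -1.40080073e+02] [ 0.61803654 -0.49527987 -0.10285103] 4.075
[0.45041685 0.09053114 0.40083514]
(np.float64(211.98887561532985), np.float64(239.40666910737616)) (np.float64(281.9263016177225), np.float64(263.266822180931))
```

View pics/w.png

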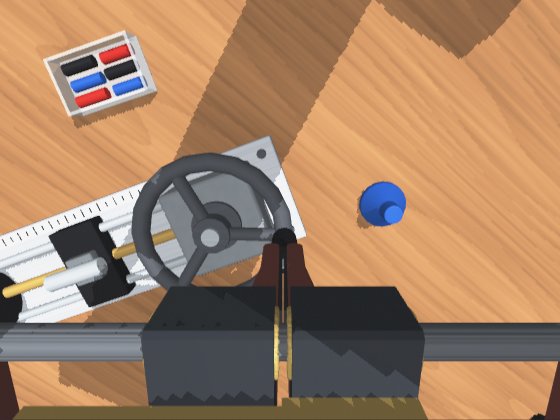

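Wrist view: hub at (210,237) against (212,239) predicted, so the centre is good to about 1–2 mm. The handle is partly hidden by the fingers, and the foot stand is at (383,205), well clear. Now I descend behind the handle and feel for contact.

```bash
cat >> h.py <<'E'
C=np.array([.5745,.1140]); Z=.182+.114
H0=np.array([.5355,.1613]); P0=np.degrees(np.arctan2(*(H0-C)[::-1]))
def T(phi): a=np.radians(phi); return np.array([np.sin(a),-np.cos(a)])
def H(phi): a=np.radians(phi); return C+.065*np.array([np.cos(a),np.sin(a)])
def pose(th,gap,stroke,off=.021):   # th deg turned, gap m behind contact
    phi=P0-th; p=H(phi)-(off+gap)*T(phi); n=phi-90
    return [*p,Z],[180,0,n+(180 if stroke==1 else 360)]
E
python3 - <<'E'
from h import *
w=dict(np.load('pics/w.npz')); print(ray(w,210,237,.103),P0,np.linalg.norm(H0-C))
p,o=pose(0,.016,1); print(p,o)
r.reach([p[0],p[1],.42],o); r.servo_line(p,o,.12); r.wait(.3)
f0=r.sense()['contact_force']; print(f0,r.sense()['tcp_pos'],r.sense()['clock'])
for g in np.arange(12,-6.1,-2):
    p,o=pose(0,g/1000,1); r.servo_line(p,o,.03); f=r.sense()['contact_force']-f0; d=-f[:2]@T(P0)
    print(g,f.round(2),round(d,2))
    if d>1.5: break
s=snap('scene','d.png'); print(r.sense()['clock'])
v,u=185,342; cv2.imwrite('pics/d2.png',cv2.resize(cv2.imread('pics/d.png')[130:270,200:400],None,fx=3,fy=3))
E
```

```text
[0.57432321 0.11131959 0.103     ] 129.50641038404183 0.06130489376876859
[np.float64(0.5046018281482935), np.float64(0.14061288356772514), 0.296] [180, 0, np.float64(219.50641038404183)]
[0.12341604 0.07551897 0.26977267] [0.50467054 0.1406472  0.29646554] 5.8583
12.0 [ 0.01 -0.14  0.07] 0.08
10.0 [ 0.37 -1.05 -0.01] 0.38
8.0 [-0.02  0.88 -0.84] -0.54
6.0 [-0.33  0.36  0.67] 0.03
4.0 [-0.34  0.16 -0.44] 0.16
2.0 [ 0.14 -0.67 -0.61] 0.32
0.0 [-1.32 -0.48  0.47] 1.33
-2.0 [-1.17 -0.92  0.3 ] 1.48
-4.0 [-1.52 -0.21 -0.83] 1.31
-6.0 [-0.38 -1.75  0.44] 1.41
8.4417
```

View pics/d2.png

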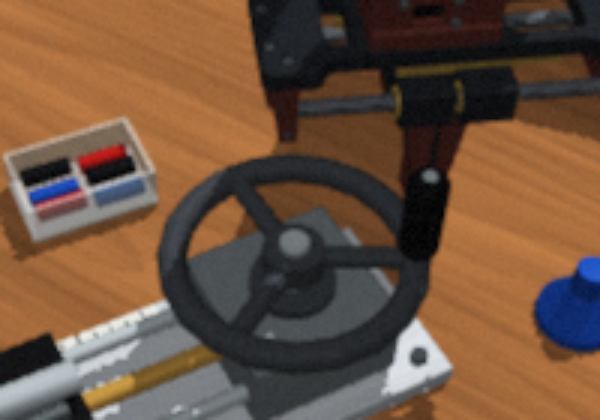

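The closed fingers stand right behind the handle (top now at crop (430,177)). Contact came at gap 0 with a steady push of about 1.4 N, so the geometry is confirmed. Next is stroke A.

Run:
```python
from h import *
for th in range(15,181,15):
    p,o=pose(th,0,1); r.servo_line(p,o,.06); s=r.sense(); f=s['contact_force'][:2]; t=T(P0-th)
    print(th,round(-f@t,2),round(f@[-t[1],t[0]],2),round(s['joints'][5]),round(s['clock'],2))
a=snap('scene','e.png'); h=[*H(P0-180),.154]; print(proj(a,h),proj(snap('side','e2.png'),h))
cv2.imwrite('pics/e3.png',np.hstack([cv2.resize(cv2.imread('pics/'+n)[130:270,200:340],None,fx=2.8,fy=2.8) for n in('e.png','e2.png')]))
```

```text
15 0.05 -0.58 -101 8.85
30 -0.17 0.28 -85 9.3
45 0.22 0.07 -70 9.75
60 0.33 0.31 -55 10.2
75 0.16 0.0 -41 10.65
90 0.98 0.15 -27 11.1
105 -0.07 0.09 -13 11.55
120 -0.13 0.54 0 12.0
135 0.71 -0.3 14 12.45
150 -0.87 0.39 27 12.9
165 0.04 0.29 41 13.35
180 0.16 -0.36 54 13.8
(np.float64(256.78805826470835), np.float64(191.59604482117652)) (np.float64(260.9646124370863), np.float64(178.6108716023089))
```

View pics/e3.png

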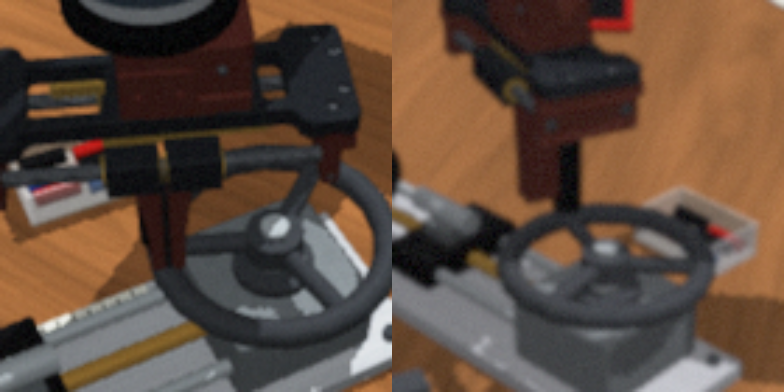

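Scene view: fingers at the far side of the rim, crop (165,255). Side view: the handle stands at crop (570,175), where predicted. The static force reads about 0, so I'll press on slowly to be sure step 1 counts, then swap faces and do stroke B with slow, force-checked steps.

Run:
```python
from h import *
def chk(tag,th):
    s=r.sense(); f=s['contact_force'][:2]; print(tag,th,round(-f@T(P0-th),2),round(s['joints'][5]),round(s['clock'],2))
th=180
for th in range(182,191,2):
    p,o=pose(th,0,1); r.servo_line(p,o,.03); chk('A',th)
r.wait(.2); chk('A hold',th)
p,o=pose(th,.018,1); r.servo_line(p,o,.06)
j=np.array(r.sense()['joints']); j[5]-=180; r.move_joints(j)
p,o=pose(th,.018,2); r.servo_line(p,o,.06); print(r.sense()['tcp_pos'],p,r.sense()['orientation'],o)
p,o=pose(th,.004,2); r.servo_line(p,o,.04)
for g in (2,0,-2): p,o=pose(th,g/1000,2); r.servo_line(p,o,.03); chk('B gap',th)
```

```text
A 182 1.5 56 14.15
A 184 1.15 58 14.4
A 186 0.81 60 14.65
A 188 -0.02 62 14.9
A 190 0.25 64 15.15
A hold 190 1.09 64 15.35
[0.64044472 0.07660199 0.29604149] [np.float64(0.6404555840209593), np.float64(0.07663877763704466), 0.296] [-1.79998141e+02  3.33798000e-03 -1.50503683e+02] [180, 0, np.float64(209.50641038404183)]
B gap 190 0.71 -116 19.45
B gap 190 0.3 -116 19.7
B gap 190 1.46 -116 19.95
```

Run:
```python
from h import *
def chk(tag,th):
    s=r.sense(); f=s['contact_force'][:2]; print(tag,th,round(-f@T(P0-th),2),round(s['joints'][5]),round(s['clock'],2))
for th in list(range(205,296,15))+list(range(300,353,4)):
    p,o=pose(th,0,2); r.servo_line(p,o,.06 if th<296 else .03); chk('B',th)
r.wait(.1); chk('hold',th)
a=snap('scene','g.png'); b=snap('side','g2.png')
for ph in (P0,P0-th): print(proj(a,[*H(ph),.154]),proj(b,[*H(ph),.154]))
cv2.imwrite('pics/g3.png',np.hstack([cv2.resize(cv2.imread('pics/'+n)[140:260,240:360],None,fx=3.3,fy=3.3,interpolation=cv2.INTER_CUBIC) for n in('g.png','g2.png')]))
```

```text
B 205 -0.04 -103 20.37
B 220 0.04 -88 20.82
B 235 0.3 -74 21.27
B 250 -0.77 -58 21.72
B 265 -0.58 -43 22.17
B 280 -0.4 -27 22.62
B 295 0.23 -10 23.07
B 300 0.61 -4 23.42
B 304 0.57 0 23.73
B 308 0.86 5 24.03
B 312 0.64 9 24.34
B 316 0.33 14 24.65
B 320 -0.06 18 24.96
B 324 1.02 23 25.27
B 328 -0.77 27 25.57
B 332 0.47 32 25.88
B 336 0.92 36 26.19
B 340 -0.76 41 26.5
B 344 1.05 45 26.81
B 348 -0.25 50 27.12
B 352 0.42 54 27.43
hold 352 -0.57 54 27.52
(np.float64(344.3534349016144), np.float64(184.36456495915974)) (np.float64(293.59112243676105), np.float64(210.08156964167063))
(np.float64(342.63919218349986), np.float64(180.03273657370167)) (np.float64(298.19152030435475), np.float64(208.73109150701717))
```

View pics/g3.png

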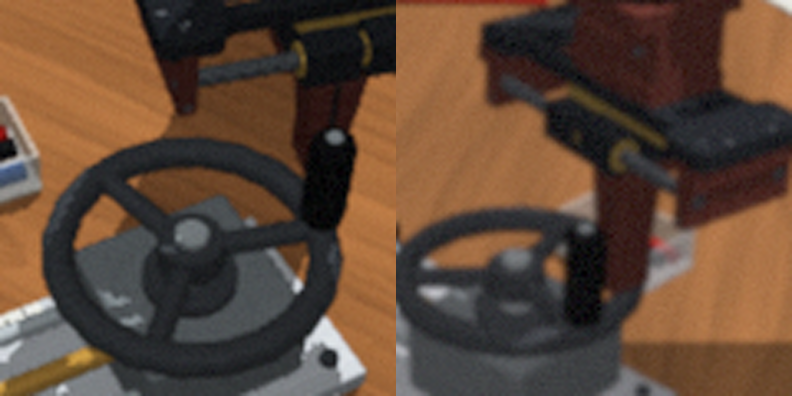

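Handle top is now at scene (342.1,181.2) and side (297.6,209.7); at the start it was (342.5,185.1) and (293,210.3). About 7.5° remain, as the model says. I'll push to 359.5°, back off and compare.

Run:
```python
from h import *
for th in (356,359.5): p,o=pose(th,0,2); r.servo_line(p,o,.02)
p,o=pose(th,.03,2); r.servo_line(p,o,.06); p[2]=.45; r.servo_line(p,o,.12); r.wait(.3)
a=snap('scene','k.png'); b=snap('side','k2.png'); print(r.sense()['contact_force'],r.sense()['clock'])
A=dict(np.load('pics/a.npz'));B=dict(np.load('pics/b.npz'))
# tip template from the first pictures, matched at sub-pixel level
for s,S,(u,v),q in((a,A,(342,185),.154),(b,B,(293,210),.154)):
    k=8; g=lambda s:cv2.resize(cv2.cvtColor(s['frame'],cv2.COLOR_RGB2GRAY),None,fx=4,fy=4,interpolation=cv2.INTER_CUBIC)
    t=g(S)[4*(v-5):4*(v+7),4*(u-6):4*(u+6)]; m=cv2.matchTemplate(g(s)[4*(v-20):4*(v+20),4*(u-20):4*(u+20)],t,cv2.TM_CCOEFF_NORMED)
    _,mx,_,l=cv2.minMaxLoc(m); du=l[0]/4-14; dv=l[1]/4-15; print(mx,du,dv,ray(s,u+du,v+dv,q)-ray(S,u,v,q))
cv2.imwrite('pics/k3.png',np.vstack([np.hstack([cv2.imread('pics/'+n)[130:370,80:440] for n in p]) for p in (('a.png','k.png'),('b.png','k2.png'))]))
```

```text
[ 0.04960632 -0.32641029 -0.58873709] 30.8583
0.9648098945617676 0.0 0.0 [0. 0. 0.]
0.9708967804908752 0.0 0.0 [0. 0. 0.]
```

View pics/k3.png

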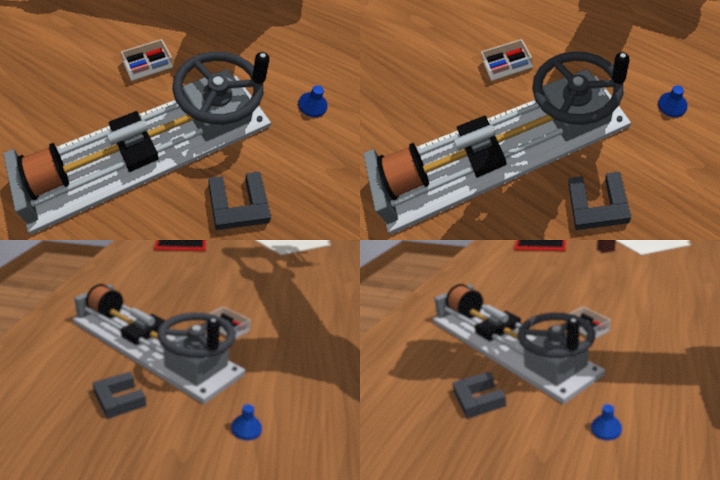

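Before and after, side by side: the handle top matches to under a pixel, at crop (262,56) against (622−360,56). The carriage has moved towards the coil, from crop (138,140) to (125,146). The core, plugbox and foot stand are unmoved, and the robot is clear.

```bash
python3 -c "
from station import r
r.hand_in(); print(r.sense()['clock'])"
```

```text
the job is handed in; nothing more can be done
the job is handed in; nothing more can be done
```

I pushed the hand wheel one full turn clockwise with closed fingers and handed the job in at about 31 s. No verdict is reported. I did it in two pushes of about 190° and 170°, backing off in between to turn the gripper half a turn, because the wrist joint's range would not allow the whole turn in one go.

**Last checks:**
- **Handle:** its top matched the starting picture to within the 0.25 px matching step in both the scene and side cameras.
- **Carriage:** it visibly moved towards the coil; I did not measure the distance.
- **Loose things:** the core, plugbox and stand foot look unmoved in the pictures.
- **Robot:** it finished about 0.15 m above the wheel and clear of everything, with no force beyond sensor noise.

**Uncertain:** the push forces I could read stayed around 1.5 N or less, but I could only read them between moves. Several were near zero or slightly negative, within the roughly 0.7 N noise. The contact force for the two intermediate steps therefore rests on the slow presses and on the wheel having turned, not on a continuous force reading.

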